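# Move counted samples from the lead shield to the bench counter

### The job

Raise the black counter's lid to about 75 degrees, not quite upright, and let it stand there on its stiff hinge, then bring every sample cassette out through the lead shield's round ports, fetch the yellow reference cassette from the bench, and seat each one flat and square, fully down, in the tray pocket of its own colour. Once all are in, close the lid fully and press the green start button all the way down. Leave the jar, the lead pot and the screwdriver alone.

Things in the scene. Friction and masses are not known exactly. Their poses are not given: they have to be found in the camera images.
- cassette_orange: orange sealed sample cassette, a rigid flat block 60 mm long (own x) x 42 mm wide (own y) x 34 mm high (own z), about 130 g, top and bottom alike; origin: centre of its underside. May be absent. It starts lying flat on one of the three detector caps, under a port of the shield, centred within about 7 mm and turned any way
- cassette_blue: blue sealed sample cassette, a rigid flat block 60 mm long (own x) x 42 mm wide (own y) x 34 mm high (own z), about 130 g, top and bottom alike; origin: centre of its underside. May be absent. It starts lying flat on one of the three detector caps, under a port of the shield, centred within about 7 mm and turned any way
- cassette_white: white sealed sample cassette, a rigid flat block 60 mm long (own x) x 42 mm wide (own y) x 34 mm high (own z), about 130 g, top and bottom alike; origin: centre of its underside. May be absent. It starts lying flat on one of the three detector caps, under a port of the shield, centred within about 7 mm and turned any way
- cassette_yellow: yellow sealed sample cassette, a rigid flat block 60 mm long (own x) x 42 mm wide (own y) x 34 mm high (own z), about 130 g, top and bottom alike; origin: centre of its underside. This is the reference; it is always there and starts lying flat on the open bench in front of the robot, turned any way
- port0 (a point): centre of round port 0 of the lead shield, on the outer face of the roof (left end as seen from the robot); port diameter 112 mm, roof 12 mm thick, ports 130 mm apart; z up
- port1 (a point): centre of round port 1 of the lead shield, on the outer face of the roof (middle as seen from the robot); port diameter 112 mm, roof 12 mm thick, ports 130 mm apart; z up
- port2 (a point): centre of round port 2 of the lead shield, on the outer face of the roof (right end as seen from the robot); port diameter 112 mm, roof 12 mm thick, ports 130 mm apart; z up
- cap0 (a point): centre of the flat top of the detector cap (pedestal) under port 0, 90 mm in diameter, 55 mm below the outer face of the roof; the chamber round it is 116 mm square
- cap1 (a point): centre of the flat top of the detector cap (pedestal) under port 1, 90 mm in diameter, 55 mm below the outer face of the roof; the chamber round it is 116 mm square
- cap2 (a point): centre of the flat top of the detector cap (pedestal) under port 2, 90 mm in diameter, 55 mm below the outer face of the roof; the chamber round it is 116 mm square
- shield: cream three-station lead shield, fixed, 180 mm (own x) x 420 mm (own y) x 200 mm high, flat roof with three round ports in a row along own y; origin: centre of its underside, own x points away from the robot
- pocket_orange (a point): centre of the floor of the orange cassette's pocket (the orange plate lies on the bay floor just behind it) in the aluminium sample tray; axes: x along the 66 mm length, y along the 48 mm width, z up; pocket 9 mm deep, so a seated cassette stands 25 mm proud. The four pockets lie side by side along y, 80 mm apart; either way round is right
- pocket_blue (a point): centre of the floor of the blue cassette's pocket (the blue plate lies on the bay floor just behind it) in the aluminium sample tray; axes: x along the 66 mm length, y along the 48 mm width, z up; pocket 9 mm deep, so a seated cassette stands 25 mm proud. The four pockets lie side by side along y, 80 mm apart; either way round is right
- pocket_white (a point): centre of the floor of the white cassette's pocket (the white plate lies on the bay floor just behind it) in the aluminium sample tray; axes: x along the 66 mm length, y along the 48 mm width, z up; pocket 9 mm deep, so a seated cassette stands 25 mm proud. The four pockets lie side by side along y, 80 mm apart; either way round is right
- pocket_yellow (a point): centre of the floor of the yellow cassette's pocket (the yellow plate lies on the bay floor just behind it) in the aluminium sample tray; axes: x along the 66 mm length, y along the 48 mm width, z up; pocket 9 mm deep, so a seated cassette stands 25 mm proud. The four pockets lie side by side along y, 80 mm apart; either way round is right
- counter: black bench counter, fixed; origin: centre of its underside, own x points away from the robot (front at -140 mm, rear at +160 mm), 400 mm wide along own y; the loading bay is sunk below the rim, which is 118 mm high; bay 376 mm wide inside; tray top 80 mm, front deck 58 mm high
- lid (a joint): angle of the counter's lid in rad: 0 closed, positive opens it upward and away from the robot, stop at 1.95. The stiff friction hinge holds it wherever it is left; moving it takes about 4 to 7 N at the handle. A start may leave it slightly ajar
- lid_handle (a point): middle of the lid's handle, a round steel bar 10 mm thick and 110 mm long along the lid's own y (parallel to the hinge), held by posts 100 mm apart; bar centre 40 mm above the lid's top face, 176 mm forward of and 46 mm above the hinge line when closed; the lid is flat, 196 x 400 x 6 mm, and its free edge lies 20 mm beyond the bar; point axes turn with the lid: x from front edge to hinge, z out of the lid's top face
- lid_hinge (a point): middle of the lid's hinge line, at the rear of the bay, 118 mm above the bench; axes of the counter (y along the hinge)
- start (a joint): travel of the green start button in m: 0 out, 0.006 fully pressed; springs back; 5 N presses it fully
- start_top (a point): centre of the top face of the green start button (28 mm across) on the counter's front deck at the right; pressed straight down
- jar: white-capped sample jar, 56 mm across, 75 mm high, to be left alone; origin: centre of its underside
- lead_pot: grey lead pot, 52 mm across, 70 mm high, to be left alone; origin: centre of its underside
- screwdriver: screwdriver with red handle, to be left alone; origin: on the bench under its middle

How it is judged:
By the outcome, as a careful person would: the job done as asked, in the order asked, and still so for the second after the job is handed in, with the robot touching nothing.
Of cassette_orange, cassette_blue, cassette_white only 2 to 3 are there at a start; the rules pass over those that are not, and their reading is None.
At some moment in a run one of cassette_yellow may be knocked a few centimetres aside while the robot is not near it.
Once in a run the grip may slacken for a moment while it holds something.
It also fails if it takes over 210 s, if anything falls off the work surface, if the arm or the gripper's body presses on something with over 40 N, if the wrist force passes 120 N, or if a joint passes its speed limit or range.

### The arm

A 6-joint arm with a two-finger parallel gripper is mounted at the origin on the work surface. World frame = base frame: x ahead of the robot, y to its left, z up, the work surface at z = 0. Lengths are in m, angles in degrees, forces in N, time in s.
With the tool pointing down it reaches from about 0.275 to 0.775 m from the base axis. Payload 14.6 kg.
Tool frame: the origin (TCP) lies midway between the tips of the shut fingers; the grasp point (between the pads) lies 19 mm behind it (pinch_z is the z of the grasp point in the tool frame, in m); z points along the fingers, y is the line along which they close (so a half turn about z gives the same grasp; the last joint's range is limited). The gripper opens to 85 mm and grips with 20 to 120 N. Pads are 22 mm wide; open, the fingers measure 114 mm over their backs; the gripper's body (76 mm by 85 mm) begins 54 mm behind the grasp point. The pads swing forward as they close: fully open they stand 13 mm farther back than shut.
Start: joints at [-85.904, 15.075, -2.767, 72.158, 0, 81.102], TCP at [0.118, -0.512, 0.231] pointing down, gripper open.
Joint ranges: [-151.79, 151.79], [-50.71, 97.33], [-67.44, 78.34], [-121.81, 120.89], [-77.56, 73.72], [-180, 180]. Speed limits (degrees/s): [108.29, 108.29, 147.25, 159.86, 180, 180].

### API

Orientations are given as [roll, pitch, yaw] about the fixed x, y, z axes, in that order (R = Rz(yaw) Ry(pitch) Rx(roll)).
In Python, from station import * gives the robot as it stands.
- The arm moves only by the shell command python3 -m creep 'ROWS' [FORCE]. ROWS is text: rows parted by semicolons, each of 7 numbers parted by spaces: the shift along the tool's x, y, z in m, then the turn, a rotation vector about the tool's x, y, z in rad, then the opening in per cent of the stroke, from 0 (shut) to 100 (fully open). In form: x y z wx wy wz claw; .... A call has 1 to 10 rows; each row is the pose to reach, as a shift and turn from the pose commanded when the call began, along the tool's axes at that moment; what a row does not reach only later rows make up. A row lasts 1/10 s, in which the tool goes at most 50 mm and 8.59 degrees, less where a joint would pass 70% of its speed; a pose out of reach is approached as far as the arm can. A call with a gripper value outside its range is refused whole. The fingers move at their own pace and stop on an object; FORCE is the grip in N (left out, the last holds). Time passes only in rows, so rows that repeat a pose let the fingers close. It gives the time, the measured TCP pose, the force, the opening and the grip force at its end, in the units of the state.
- state(): the state, without advancing time (a new reading comes with each control period).
- get_image(name): name is "scene" or "side" or "wrist"; returns (picture, depth): 400x640x3 uint8, blue, green, red; 400x640 float32, m along the optical axis (not along the pixel's ray), 0 where there is no reading.
- calibration(name): a dict with "K" (3x3 intrinsics, pixels), "xyz" and "attitude" of the camera in the world. Camera axes: x right, y down, z forward; pixel columns grow to the right and rows downward; lengths in m; the calibration is good to about 2 mm. A picture is of the moment at which its call begins: read the wrist's pose just before it. calibration takes no time and is no camera call; for the wrist camera it gives the pose at the moment of the call.
- hand_in(): hands the job in; it is judged then, once.
The state is a dict: "time": time; "joint_positions": joint angles; "joint_velocities": joint speeds; "tau": joint torques, N m; "ee_pos": TCP position; "tcp_rot": TCP orientation; "wrist_force": force on the tool from outside, world axes, zero at the start; "moment": the same for the moment, N m; "opening": opening from 0.0 (shut) to 1.0 (fully open); "grip_force": force on a finger pad.
Only numpy, scipy, OpenCV 4.12 (cv2) and the standard library are available. Lean on these libraries where they do the work, as an engineer would, in place of code of your own. Each camera call takes 0.05 s, during which the arm holds its last target. There are 200 camera calls.

## Working session

There is one attempt and no reset: what is moved stays moved. The work goes in short steps, Python scripts to look and compute and a shell command to move; the robot and the scene stay as the last step left them, time stands still between calls to the robot, and variables do not carry over. Pictures are saved under pics/ and viewed, at most 14 in all, crops included, and the job is handed in when it is done.

```bash
ls; mkdir -p pics; cat > h.py <<'E'
from station import *
import numpy as np, cv2
from scipy.spatial.transform import Rotation as R
def look(name,fn=None):
    c=calibration(name); im,d=get_image(name)
    if fn: cv2.imwrite('pics/'+fn,im)
    return im,d,c
def pts(d,c):
    K=np.array(c['K']);v,u=np.mgrid[:d.shape[0],:d.shape[1]]
    P=np.stack([(u-K[0,2])*d/K[0,0],(v-K[1,2])*d/K[1,1],d],-1)
    return P@rot(c['attitude']).T+np.array(c['xyz'])
def rot(a):
    a=np.array(a); return a if a.shape==(3,3) else R.from_euler('xyz',a,degrees=True).as_matrix()
E
python3 - <<'E'
from h import *
print(state())
for n in('scene','side','wrist'):
    im,d,c=look(n,n+'0.png'); print(n,c)
    np.savez('/tmp/%s0.npz'%n,im=im,d=d,P=pts(d,c))
E
```

```text
pics
{'time': 0.0, 'joint_positions': array([-8.59022161e+01,  1.50994527e+01, -2.80275505e+00,  7.21578068e+01,
       -1.59372747e-03,  8.11011692e+01]), 'joint_velocities': array([-0.00031937, -0.03517707, -0.08731555, -0.01940796,  0.0928368 ,
       -0.00409589]), 'tau': array([ 3.50902919e-03, -6.37611437e+01,  3.84567225e+01,  1.36847011e-02,
        2.23920388e-04,  1.39541959e-05]), 'ee_pos': array([ 0.11803008, -0.51129107,  0.23082595]), 'tcp_rot': array([-1.79940461e+02, -7.70911250e-03,  1.29966115e+01]), 'wrist_force': array([0.38306378, 0.26874237, 0.07095327]), 'moment': array([-0.02504337,  0.00669213, -0.01824073]), 'grip_force': 0.0, 'opening': 1.001708249638212}
scene {'K': array([[378.26617632,   0.        , 325.72243036],
       [  0.        , 378.26617632, 197.31128333],
       [  0.        ,   0.        ,   1.        ]]), 'xyz': array([1.20550802, 0.40800294, 0.8284705 ]), 'attitude': array([-131.79464259,   -0.60998279,  124.01471672])}
side {'K': array([[462.47113175,   0.        , 321.13614137],
       [  0.        , 462.47113175, 198.86158167],
       [  0.        ,   0.        ,   1.        ]]), 'xyz': array([ 0.47314768, -1.01667678,  1.02033089]), 'attitude': array([-131.00024137,    0.67998415,   -6.4673319 ])}
wrist {'K': array([[306.94529016,   0.        , 320.89717549],
       [  0.        , 306.94529016, 200.19626069],
       [  0.        ,   0.        ,   1.        ]]), 'xyz': array([ 0.19804227, -0.4925952 ,  0.37388866]), 'attitude': array([ 1.61212924e+02,  3.33746326e-02, -7.70589340e+01])}
```

View pics/scene0.png

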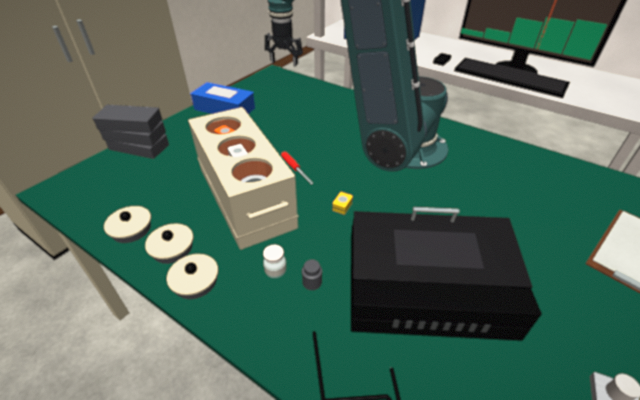

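View pics/side0.png

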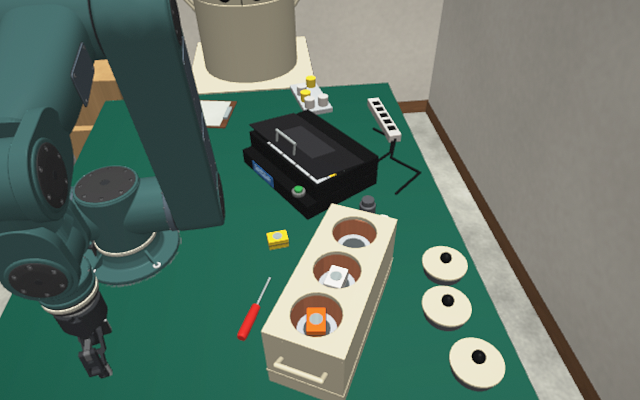

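The scene shows orange in the port at the far right end, (222,128) in scene and (316,320) in side. White is in the middle port, (336,277) in side. The port nearest the counter is empty. The yellow cassette is on the bench at (278,239) in side. The counter is on the left with its handle at (436,213) in scene, and the green button is at (299,190) in side.

```bash
cat >> h.py <<'E'
def rect(P):
    """min-area rect of xy points -> centre, size, yaw of long side"""
    (cx,cy),(w,h),a=cv2.minAreaRect((P[:,:2]*1000).astype(np.float32))
    if w<h: w,h,a=h,w,a+90
    return np.round([cx,cy,w,h,(a+90)%180-90],1)
E
python3 - <<'E'
from h import *
D={n:np.load('/tmp/%s0.npz'%n) for n in('scene','side')}
for n in D:
    P=D[n]['P'];im=D[n]['im'].astype(int);b,g,r=im[...,0],im[...,1],im[...,2]
    z=P[...,2];x=P[...,0];y=P[...,1];ok=D[n]['d']>0
    inb=ok&(x>.2)&(x<.9)&(abs(y)<.6)
    def rep(k,m):
        if m.sum()>8: print(n,k,m.sum(),rect(P[m]),'z',np.round(np.percentile(z[m],[2,50,98]),4))
    roof=inb&(z>.193)&(z<.207)&(y<.05)&(r>150)&(g>140); rep('roof',roof)
    rep('yellow',inb&(r>150)&(g>120)&(b<90)&(z>.02)&(z<.05))
    rep('orange',inb&(r>180)&(g<150)&(b<80)&(z>.165)&(z<.2))
    rep('white',inb&(r>190)&(g>190)&(b>190)&(z>.165)&(z<.19)&(y<-.05))
    blk=inb&(r<70)&(g<70)&(b<70)&(y>-.1)&(z>.09)&(z<.2); rep('lid',blk)
    if n=='scene':
        q=P[150:345,340:550].reshape(-1,3); 
        m=blk; A=np.c_[P[m],np.ones(m.sum())]; A=A[(A[:,2]>.105)]
        X=A[:,:2]; co,*_=np.linalg.lstsq(np.c_[X,np.ones(len(X))],A[:,2],rcond=None); print('plane',co)
    rep('green btn',inb&(g>130)&(r<100)&(b<130)&(z>.05)&(z<.09))
    hd=inb&(z>.135)&(z<.26)&(y>.05)&(abs(r-g)<25)&(r>100); rep('handle',hd)
    if hd.sum()>8: print(np.round(P[hd][np.argsort(P[hd][:,1])][::max(1,hd.sum()//12)],3).tolist())
for n,uv in(('scene',[(352,212),(509,218),(540,314),(351,328),(413,210),(458,211),(436,212)]),('side',[(299,190),(252,110),(329,113),(377,157)])):
    for u,v in uv: print(n,u,v,D[n]['P'][v,u].round(4))
E
```

```text
scene roof 3428 [ 577.8 -324.8  426.2  182.    62.5] z [0.1959 0.2001 0.2027]
scene yellow 147 [442.2 -34.7  62.2  42.9   8.6] z [0.0226 0.0333 0.037 ]
scene orange 46 [ 513.1 -458.5   74.8   45.3   74.1] z [0.1657 0.1792 0.182 ]
scene white 164 [ 552.2 -372.4  161.    41.2   61.9] z [0.1766 0.1793 0.1819]
scene lid 18751 [447.9 233.9 574.6 401.   31.1] z [0.097  0.13   0.1748]
plane [-0.07833665 -0.04286061  0.18974598]
scene handle 171 [493.4 261.  110.2  10.4 -58.7] z [0.1845 0.19   0.1928]
[[0.521, 0.213, 0.191], [0.519, 0.222, 0.183], [0.516, 0.232, 0.193], [0.511, 0.238, 0.19], [0.508, 0.245, 0.188], [0.502, 0.253, 0.191], [0.493, 0.259, 0.191], [0.49, 0.269, 0.19], [0.487, 0.278, 0.189], [0.479, 0.286, 0.187], [0.477, 0.293, 0.186], [0.465, 0.3, 0.191], [0.464, 0.307, 0.191]]
side roof 7304 [ 578.2 -324.9  423.   181.6   62.6] z [0.1966 0.2002 0.2033]
side yellow 184 [440.3 -37.1  58.7  45.9   7.5] z [0.0215 0.0329 0.0378]
side orange 328 [ 516.8 -438.6   62.5   40.3   82.9] z [0.1752 0.179  0.1823]
side white 294 [ 554.9 -371.4  153.4   41.3   64.4] z [0.176  0.1792 0.1822]
s
[... 242 characters left out ...]
[0.515, 0.212, 0.176], [0.515, 0.214, 0.167], [0.516, 0.222, 0.192], [0.504, 0.234, 0.193], [0.502, 0.246, 0.193], [0.493, 0.256, 0.191], [0.48, 0.268, 0.192], [0.474, 0.281, 0.188], [0.468, 0.292, 0.189], [0.499, 0.297, 0.148], [0.46, 0.299, 0.169], [0.471, 0.349, 0.144]]
scene 352 212 [ 4.426e-01  3.800e-03 -2.000e-04]
scene 509 218 [0.3698 0.4188 0.1486]
scene 540 314 [0.5884 0.5486 0.1147]
scene 351 328 [0.7934 0.211  0.0189]
scene 413 210 [0.5242 0.2153 0.1878]
scene 458 211 [0.4672 0.3084 0.1902]
scene 436 212 [0.4942 0.2638 0.1837]
side 299 190 [0.5192 0.115  0.0766]
side 252 110 [ 3.622e-01  7.726e-01 -4.000e-04]
side 329 113 [0.6895 0.7014 0.0008]
side 377 157 [0.7877 0.2061 0.1155]
```

```bash
python3 - <<'E'
import cv2
a=cv2.imread('pics/scene0.png')[190:350,330:550];b=cv2.imread('pics/side0.png')[100:220,230:390]
a=cv2.resize(a,None,fx=1.8,fy=1.8,interpolation=2);b=cv2.resize(b,(396,288),interpolation=2)
import numpy as np
cv2.imwrite('pics/c0.png',np.hstack([a,b]))
E
```

```text
(no output)
```

View pics/c0.png

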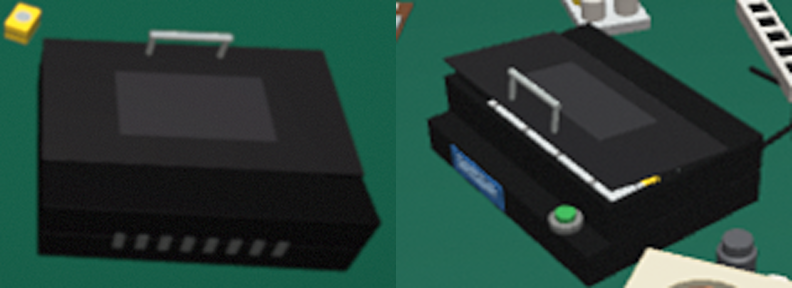

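The crop shows the lid slightly ajar, with its handle intact. Next I go above the handle.

```bash
cat >> h.py <<'E'
def delta(xyz,rpy=None,yaw=None):
    """shift + rotvec in current tool axes from measured pose to target"""
    s=state(); M=rot(s['tcp_rot']); T=R.from_euler('xyz',[180,0,yaw],degrees=True).as_matrix() if rpy is None else rot(rpy)
    w=R.from_matrix(M.T@T).as_rotvec()
    return np.round(np.r_[M.T@(np.array(xyz)-s['ee_pos']),w],4).tolist()
def brief():
    s=state(); print('t',round(s['time'],2),'p',s['ee_pos'].round(4),'r',s['tcp_rot'].round(1),'F',s['wrist_force'].round(1),'op',round(s['opening'],3),'g',round(s['grip_force'],1),'j',s['joint_positions'].round(0))
E
python3 -c "
from h import *
print(delta([.493,.261,.29],yaw=121.3))"
```

```text
[0.539, -0.6683, -0.0585, -0.0004, -0.0008, -1.8903]
```

```bash
python3 -m creep '0 0 -0.06 0 0 0 30;0.54 -0.668 -0.06 0 0 -1.89 30;0.54 -0.668 -0.06 0 0 -1.89 30;0.54 -0.668 -0.06 0 0 -1.89 30;0.54 -0.668 -0.06 0 0 -1.89 30;0.54 -0.668 -0.06 0 0 -1.89 30;0.54 -0.668 -0.06 0 0 -1.89 30;0.54 -0.668 -0.06 0 0 -1.89 30;0.54 -0.668 -0.06 0 0 -1.89 30;0.54 -0.668 -0.06 0 0 -1.89 30' 30
python3 -c "
from h import *
brief()
print(delta([.493,.261,.29],yaw=121.3))"
```

```text
time: 1.15
ee_pos: [0.3108, -0.1157, 0.2865]
tcp_rot: [180.0, 0.0, 88.7]
wrist_force: [0.4, -1.4, -0.4]
opening: 0.301
grip_force: 0.0
t 1.15 p [ 0.3108 -0.1157  0.2865] r [180.    0.   88.7] F [ 0.4 -1.4 -0.4] op 0.301 g 0.0 j [-35.  -5. -17.  78.   0.  57.]
[0.3809, 0.1734, -0.0035, 0.0004, 0.0004, -0.5696]
```

```bash
python3 -m creep '0.38 0.173 0 0 0 -0.57 30;0.38 0.173 0 0 0 -0.57 30;0.38 0.173 0 0 0 -0.57 30;0.38 0.173 0 0 0 -0.57 30;0.38 0.173 0 0 0 -0.57 30;0.38 0.173 0 0 0 -0.57 30;0.38 0.173 0 0 0 -0.57 30;0.38 0.173 0 0 0 -0.57 30;0.38 0.173 0 0 0 -0.57 30;0.38 0.173 0 0 0 -0.57 30' >/dev/null
python3 - <<'E'
from h import *
brief(); im,d,c=look('wrist','w1.png');P=pts(d,c);b,g,r=[im[...,i].astype(int) for i in(0,1,2)]
z=P[...,2]; m=(z>.165)&(z<.21)&(d>.05)&(abs(P[...,0]-.493)<.08)&(abs(P[...,1]-.261)<.08)
print(rect(P[m]),np.percentile(z[m],[5,50,95]).round(4),m.sum())
m=(z>.115)&(z<.165)&(r<80)&(d>.05); A=np.c_[P[m][:,:2],np.ones(m.sum())]
for _ in range(3):
    co=np.linalg.lstsq(A,P[m][:,2],rcond=None)[0]; print(co.round(4)); e=abs(A@co-P[m][:,2]); m2=np.where(m); k=e<.004; mm=np.zeros_like(m); mm[m2[0][k],m2[1][k]]=1; m=mm; A=np.c_[P[m][:,:2],np.ones(m.sum())]
print(delta([.493,.261,.29],yaw=121.3))
E
```

```text
t 2.15 p [0.4954 0.2603 0.2849] r [-179.9   -0.   121.2] F [-1.6 -0.4 -1.1] op 0.298 g 0.0 j [19. 18. 10. 82.  0. 78.]
[488.7 258.9 110.7  11.4 -58.9] [0.1882 0.1913 0.1928] 1614
[-0.1135 -0.0702  0.2198]
[-0.1134 -0.0701  0.2199]
[-0.1133 -0.07    0.2199]
[0.003, -0.0002, -0.0047, -0.0016, -0.0003, -0.0028]
```

View pics/w1.png

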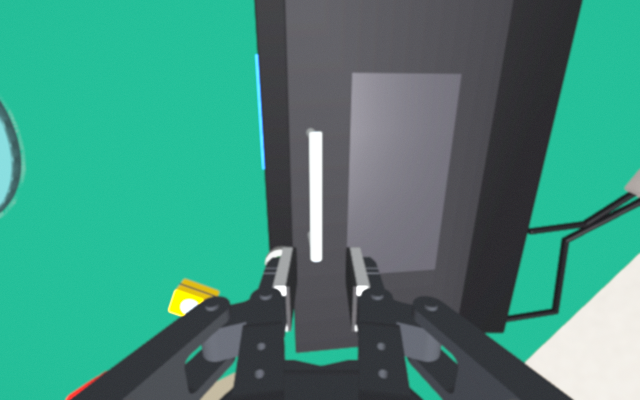

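The picture shows the bar at (316,195), midway between the fingers in yaw. Its measured centre is (0.491, 0.2595, 0.187) and the lid angle is 7.6°. Next I descend and grip.

```bash
python3 -m creep '0.0016 -0.0042 0.05 0 0 0 30;0.0016 -0.0042 0.09 0 0 0 30;0.0016 -0.0042 0.116 0 0 0 30;0.0016 -0.0042 0.116 0 0 0 30;0.0016 -0.0042 0.116 0 0 0 0;0.0016 -0.0042 0.116 0 0 0 0;0.0016 -0.0042 0.116 0 0 0 0;0.0016 -0.0042 0.116 0 0 0 0' 40
python3 -m creep '0 0.0045 -0.0105 0 0 0 0;0 0.0103 -0.0211 0 0 0 0;0 0.019 -0.0345 0 0 0 0;0 0.0283 -0.0472 0 0 0 0;0 0.039 -0.059 0 0 0 0;0 0.0506 -0.0697 0 0 0 0;0 0.063 -0.0795 0 0 0 0;0 0.0765 -0.0881 0 0 0 0;0 0.0765 -0.0881 0 0 0 0'
python3 -c "
from h import *
brief()"
```

```text
time: 3.0
ee_pos: [0.4923, 0.2571, 0.1724]
tcp_rot: [179.7, 0.0, 121.0]
wrist_force: [10.1, 6.5, -11.0]
opening: 0.096
grip_force: 39.5
time: 3.9
ee_pos: [0.5563, 0.2958, 0.262]
tcp_rot: [179.8, 0.0, 121.0]
wrist_force: [-6.2, -2.6, 13.1]
opening: 0.097
grip_force: 40.9
t 3.9 p [0.5563 0.2958 0.262 ] r [179.8   0.  121. ] F [-6.2 -2.6 13.1] op 0.097 g 40.9 j [21. 26. 18. 82. -0. 80.]
```

```bash
python3 -m creep '0 0.0142 -0.0072 0 0 0 0;0 0.0286 -0.0136 0 0 0 0;0 0.0435 -0.0185 0 0 0 0;0 0.0592 -0.022 0 0 0 0;0 0.0592 -0.022 0 0 0 0'
python3 -m creep '0 0.0079 -0.0012 0 0 0 0;0 0.0158 -0.0022 0 0 0 0;0 0.024 -0.0027 0 0 0 0;0 0.0316 -0.0029 0 0 0 0;0 0.0316 -0.0029 0 0 0 0'
python3 - <<'E'
from h import *
brief(); s=state(); b=s['ee_pos']+[0,0,.019]; c=np.array([.855,.519]); X=(b[:2]-[.635,.347])@c; Z=b[2]-.118
print(X,Z,np.hypot(X,Z),np.degrees(np.arctan2(Z,X)-0) , 'theta',180-np.degrees(np.arctan2(Z,X))-np.degrees(np.arctan2(46,176)))
look('side','s1.png')
E
```

```text
time: 4.4
ee_pos: [0.6078, 0.3268, 0.2846]
tcp_rot: [179.7, 0.0, 121.0]
wrist_force: [-0.0, 1.2, 14.0]
opening: 0.095
grip_force: 42.6
time: 4.9
ee_pos: [0.6341, 0.3428, 0.287]
tcp_rot: [179.7, 0.0, 121.0]
wrist_force: [0.6, 1.3, 8.7]
opening: 0.1
grip_force: 42.8
t 4.9 p [0.6341 0.3428 0.287 ] r [179.7   0.  121. ] F [0.6 1.3 8.7] op 0.1 g 42.8 j [22. 37. 43. 96.  0. 81.]
-0.002953500474609767 0.187995388796232 0.1880185878409365 90.90007096770482 theta 74.45255375993219
```

View pics/s1.png

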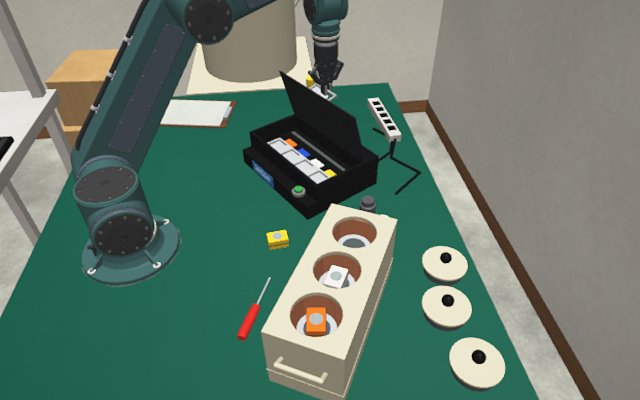

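The side view shows the lid standing at about 75°. The plates from left to right are orange (291,143), blue (304,153), white (317,163) and yellow (330,173). Now I release, retreat and look into the bay.

```bash
python3 -m creep '0 0 0 0 0 0 25;0 0 0 0 0 0 25;0 0 0 0 0 0 25;0 0 -0.03 0 0 0 25;0 0 -0.07 0 0 0 25;0 0 -0.1 0 0 0 25;0 0 -0.1 0 0 0 25;0 -0.05 -0.1 0 0 0 30;0 -0.1 -0.1 0 0 0 30;0 -0.15 -0.1 0 0 0 30'
python3 -m creep '0 -0.05 0 0 0 0 80;0 -0.08 0 0 0 0 100;0 -0.08 0 0 0 0 100'
python3 - <<'E'
from h import *
brief(); im,d,c=look('wrist','w2.png');P=pts(d,c);np.savez('/tmp/w2.npz',im=im,P=P,d=d)
E
```

```text
time: 5.95
ee_pos: [0.5702, 0.3031, 0.3846]
tcp_rot: [180.0, 0.0, 121.0]
wrist_force: [1.7, -0.2, 1.5]
opening: 0.304
grip_force: 0.0
time: 6.25
ee_pos: [0.4972, 0.2601, 0.3866]
tcp_rot: [180.0, 0.0, 121.0]
wrist_force: [0.1, -0.6, 0.5]
opening: 0.795
grip_force: 0.0
t 6.25 p [0.4972 0.2601 0.3866] r [180.   0. 121.] F [ 0.1 -0.6  0.5] op 0.795 g 0.0 j [19. 20. 28. 98. -0. 78.]
```

View pics/w2.png

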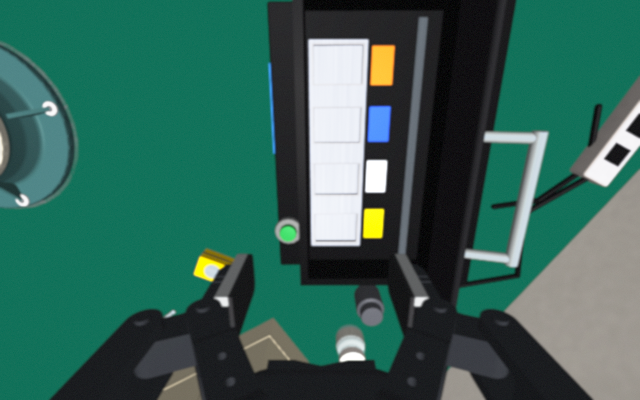

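The view shows the four pockets, with tray corners at (308,39) and (359,245). The plates are orange (382,65), blue (379,124), white (376,176) and yellow (373,223). The button is at (288,231).

```bash
python3 - <<'E'
from h import *
D=np.load('/tmp/w2.npz');im=D['im'].astype(int);P=D['P'];b,g,r=[im[...,i] for i in(0,1,2)];z=P[...,2]
sub=np.zeros(z.shape,bool);sub[30:260,300:400]=1
m=sub&(r>140)&(g>140)&(b>140)&(z>.06)&(z<.09)
m[:, 369:]=0
t=rect(P[m]);print('tray',t,np.percentile(z[m],[5,25,50,75,95]).round(4),m.sum())
c=np.radians(31.3);X=P[...,0]*np.cos(c)+P[...,1]*np.sin(c);Y=-P[...,0]*np.sin(c)+P[...,1]*np.cos(c)
for n,mm in(('o',sub&(r>200)&(g<190)&(b<90)),('b',sub&(b>180)&(r<120)),('y',sub&(r>200)&(g>200)&(b<90))):
    print(n,rect(P[mm]),np.median(z[mm]).round(4),'XY',X[mm].mean().round(4),Y[mm].mean().round(4))
w=sub&(r>200)&(g>200)&(b>200)&(X>0)&(z<.06); print('white plate?',rect(P[w]) if w.sum()>5 else 0, 'XY',X[w].mean().round(4),Y[w].mean().round(4))
mx=np.median(X[m]);print('tray X',np.percentile(X[m],[1,99]).round(4),'Y',np.percentile(Y[m],[.5,99.5]).round(4))
# depth relief
for Xr in np.arange(np.percentile(X[m],1),np.percentile(X[m],99),.003):
    k=m&(abs(X-Xr)<.0015);print(round(Xr,4),np.median(z[k]).round(4),end=' | ')
print()
for Yr in np.arange(np.percentile(Y[m],.5),np.percentile(Y[m],99.5),.004):
    k=m&(abs(Y-Yr)<.002)&(abs(X-X[m].mean())<.025);print(round(Yr,4),np.median(z[k]).round(4),end=' | ')
E
python3 -c "
import cv2;a=cv2.imread('pics/w2.png')[30:260,295:405];cv2.imwrite('pics/w2c.png',cv2.resize(a,None,fx=2.6,fy=2.6,interpolation=2))"
```

```text
tray [520.9 275.6 311.8  92.  -58.9] [0.0703 0.0715 0.073  0.0803 0.0815] 11105
o [568.5 307.2 289.4  32.4 -58.9] 0.0612 XY 0.6464 0.0857
b [514.7 327.7 109.6  54.1  22.8] 0.0614 XY 0.6449 0.008
y [571.5 294.5 262.8  99.4 -41.1] 0.0615 XY 0.6438 -0.1095
white plate? [564.3 308.  294.5  38.2 -58.9] XY 0.6444 -0.0537
tray X [0.5432 0.6205] Y [-0.181   0.1163]
0.5432 0.0806 | 0.5462 0.0805 | 0.5492 0.0773 | 0.5522 0.0723 | 0.5552 0.0723 | 0.5582 0.0723 | 0.5612 0.0724 | 0.5642 0.0724 | 0.5672 0.0723 | 0.5702 0.0722 | 0.5732 0.0722 | 0.5762 0.0723 | 0.5792 0.0721 | 0.5822 0.0724 | 0.5852 0.0723 | 0.5882 0.0724 | 0.5912 0.0723 | 0.5942 0.0723 | 0.5972 0.0723 | 0.6002 0.0722 | 0.6032 0.0722 | 0.6062 0.0724 | 0.6092 0.0723 | 0.6122 0.0724 | 0.6152 0.0796 | 0.6182 0.0806 | 
-0.181 0.0806 | -0.177 0.0768 | -0.173 0.0716 | -0.169 0.0718 | -0.165 0.0716 | -0.161 0.0717 | -0.157 0.0715 | -0.153 0.0715 | -0.149 0.0718 | -0.145 0.0715 | -0.141 0.0714 | -0.137 0.0716 | -0.133 0.072 | -0.129 0.0796 | -0.125 0.0804 | -0.121 0.0806 | -0.117 0.0804 | -0.113 0.0809 | -0.109 0.0804 | -0.105 0.0806 | -0.101 0.0805 | -0.097 0.0764 | -0.093 0.0718 | -0.089 0.0714 | -0.085 0.0715 | -0.081 0.0714 | -0.077 0.0717 | -0.073 0.0717 | -0.069 0.0716 | -0.065 0.0715 | -0.061 0.0717 | -0.057 0.0715 | -0.053 0.0715 | -0.049 0.0729 | -0.045 0.0803 | -0.041 0.0803 | -0.037 0.0806 | -0.033 0.0806 | -0.029 0.0806 | -0.025 0.0805 | -0.021 0.0806 | -0.017 0.0768 | -0.013 0.0717 | -0.009 0.0715 | -0.005 0.0717 | -0.001 0.0716 | 0.003 0.0715 | 0.007 0.0714 | 0.011 0.0716 | 0.015 0.0714 | 0.019 0.0716 | 0.023 0.0716 | 0.027 0.0714 | 0.031 0.072 | 0.035 0.0805 | 0.039 0.0807 | 0.043 0.0806 | 0.047 0.0806 | 0.051 0.0807 | 0.055 0.0808 | 0.059 0.0805 | 0.063 0.0792 | 0.067 0.0716 | 0.071 0.0716 | 0.075 0.0715 | 0.079 0.0715 | 0.083 0.0716 | 0.087 0.0715 | 0.091 0.0715 | 0.095 0.0715 | 0.099 0.0714 | 0.103 0.0714 | 0.107 0.0715 | 0.111 0.0762 | 0.115 0.0804 |
```

```bash
python3 -c "
from h import *
print(delta([.517,-.439,.33],yaw=-97))"
```

```text
[-0.6091, -0.3458, 0.0562, 0.0004, 0.0028, -2.4785]
```

```bash
python3 -m creep '-0.609 -0.346 0 0 0 -2.478 65;-0.609 -0.346 0 0 0 -2.478 65;-0.609 -0.346 0 0 0 -2.478 65;-0.609 -0.346 0 0 0 -2.478 65;-0.609 -0.346 0 0 0 -2.478 65;-0.609 -0.346 0 0 0 -2.478 65;-0.609 -0.346 0 0 0 -2.478 65;-0.609 -0.346 0 0 0 -2.478 65;-0.609 -0.346 0 0 0 -2.478 65;-0.609 -0.346 0 0 0 -2.478 65' >/dev/null
python3 -c "
from h import *
brief()
print(delta([.517,-.439,.33],yaw=-97))"
```

```text
t 7.3 p [ 0.5151 -0.1927  0.3853] r [-1.800e+02  1.000e-01 -1.609e+02] F [0.1 0.9 0.5] op 0.651 g 0.0 j [-29.  18.  26.  97.   0. -48.]
[0.0791, -0.2333, 0.0553, -0.0016, 0.0017, -1.1145]
```

```bash
cat >> h.py <<'E'
def cass(col,ztop,fn=None,cam='wrist'):
    im,d,c=look(cam,fn);P=pts(d,c);h,s,v=[x.astype(int) for x in cv2.split(cv2.cvtColor(im,cv2.COLOR_BGR2HSV))]
    z=P[...,2]; m=(d>.03)&(abs(z-ztop)<.006)
    m&={'orange':(h<18)&(s>140),'yellow':(h>18)&(h<36)&(s>120),'white':(s<60)&(v>140)}[col]
    m=cv2.morphologyEx(m.astype(np.uint8),cv2.MORPH_CLOSE,np.ones((5,5)))
    n,l,st,_=cv2.connectedComponentsWithStats(m); k=1+np.argmax(st[1:,4]); q=(l==k)&(abs(z-ztop)<.008)&(d>.03)
    print(col,rect(P[q]),'z',np.median(z[q]).round(4),q.sum(),'box',st[k])
E
python3 -m creep '0.079 -0.233 0.055 0 0 -1.114 65;0.079 -0.233 0.055 0 0 -1.114 65;0.079 -0.233 0.055 0 0 -1.114 65;0.079 -0.233 0.055 0 0 -1.114 65;0.079 -0.233 0.055 0 0 -1.114 65;0.079 -0.233 0.055 0 0 -1.114 65;0.079 -0.233 0.055 0 0 -1.114 65;0.079 -0.233 0.055 0 0 -1.114 65;0.079 -0.233 0.055 0 0 -1.114 65;0.079 -0.233 0.055 0 0 -1.114 65' >/dev/null
python3 - <<'E'
from h import *
brief()
cass('orange',.179,'w3.png')
cass('white',.179,None,'side'); cass('yellow',.034,None,'side'); cass('orange',.179,None,'side')
E
```

```text
t 8.3 p [ 0.5153 -0.4367  0.3298] r [-179.9    0.   -97.5] F [ 0.5 -0.   0.5] op 0.65 g 0.0 j [ -47.   32.   41.   98.    0. -130.]
orange [ 516.  -438.9   59.5   41.3   83.7] z 0.1794 1718 box [ 298  151   43   60 1727]
white [ 575.7 -329.2   61.8   41.3   62.4] z 0.1792 338 box [324 266  24  22 340]
yellow [420.1 -41.4  44.4  21.1  88. ] z 0.0344 73 box [267 232   8  12  73]
orange [ 516.6 -439.    62.    40.3   83.2] z 0.1791 358 box [306 307  20  26 362]
```

View pics/w3.png

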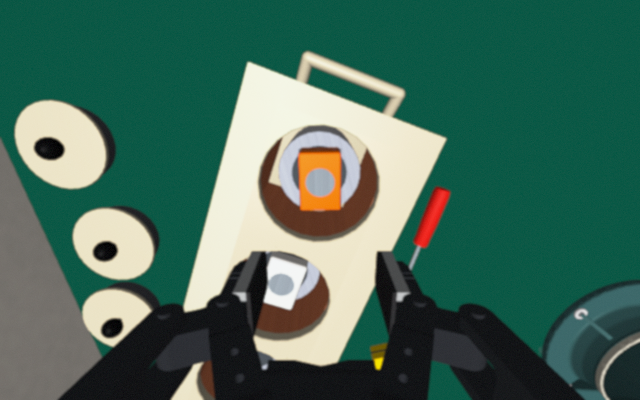

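The wrist view shows orange at (320,180), square under port 2, and clear of the fingers' path. Descending.

```bash
python3 -m creep '0.002 -0.001 0.04 0 0 -0.017 65;0.002 -0.001 0.08 0 0 -0.017 65;0.002 -0.001 0.11 0 0 -0.017 65;0.002 -0.001 0.14 0 0 -0.017 65;0.002 -0.001 0.16 0 0 -0.017 65;0.002 -0.001 0.173 0 0 -0.017 65;0.002 -0.001 0.173 0 0 -0.017 65;0.002 -0.001 0.173 0 0 -0.017 20;0.002 -0.001 0.173 0 0 -0.017 20;0.002 -0.001 0.173 0 0 -0.017 20' 70
python3 -m creep '0 0 0 0 0 0 20;0 0 0 0 0 0 20;0 0 -0.03 0 0 0 20;0 0 -0.07 0 0 0 20;0 0 -0.11 0 0 0 20;0 0 -0.14 0 0 0 20;0 0 -0.14 0 0 0 20'
python3 -c "
from h import *
brief()
print(delta([.452,.377,.30],yaw=-148.7))"
```

```text
time: 9.5
ee_pos: [0.5162, -0.4386, 0.158]
tcp_rot: [-179.9, -0.0, -96.4]
wrist_force: [-0.3, 1.3, 5.6]
opening: 0.474
grip_force: 72.5
time: 10.2
ee_pos: [0.5164, -0.4391, 0.3012]
tcp_rot: [-179.6, -0.2, -96.4]
wrist_force: [0.3, -0.1, -1.2]
opening: 0.475
grip_force: 71.8
t 10.2 p [ 0.5164 -0.4391  0.3012] r [-179.6   -0.2  -96.4] F [ 0.3 -0.1 -1.2] op 0.475 g 71.8 j [ -47.   31.   35.   93.    0. -131.]
[-0.8039, 0.1547, -0.0024, -0.0072, -0.0003, 0.913]
```

```bash
python3 -m creep '-0.804 0.155 0 0 0 0.913 20;-0.804 0.155 0 0 0 0.913 20;-0.804 0.155 0 0 0 0.913 20;-0.804 0.155 0 0 0 0.913 20;-0.804 0.155 0 0 0 0.913 20;-0.804 0.155 0 0 0 0.913 20;-0.804 0.155 0 0 0 0.913 20;-0.804 0.155 0 0 0 0.913 20;-0.804 0.155 0 0 0 0.913 20;-0.804 0.155 0 0 0 0.913 20' >/dev/null
python3 -c "
from h import *
brief()
print(delta([.452,.377,.25],yaw=-148.7))"
```

```text
t 11.2 p [0.4757 0.0581 0.2967] r [-1.800e+02  1.000e-01 -1.487e+02] F [ 2.1  0.4 -2. ] op 0.476 g 47.4 j [ -3.  10.   0.  80.   0. -34.]
[-0.1453, 0.2848, 0.0468, -0.0, 0.0012, -0.0003]
```

```bash
python3 -m creep '0 0 0 0 0 0 20;0 0 0 0 0 0 20;-0.145 0.285 0.02 0 0 0 20;-0.145 0.285 0.02 0 0 0 20;-0.145 0.285 0.02 0 0 0 20;-0.145 0.285 0.02 0 0 0 20;-0.145 0.285 0.02 0 0 0 20;-0.145 0.285 0.02 0 0 0 20;-0.145 0.285 0.047 0 0 0 20;-0.145 0.285 0.047 0 0 0 20' 
python3 - <<'E'
from h import *
brief(); print(delta([.452,.377,.25],yaw=-148.7)); s=state();
im,d,c=look('wrist','w4.png');look('side','s4.png')
P=pts(d,c); hh,ss,v=[x.astype(int) for x in cv2.split(cv2.cvtColor(im,cv2.COLOR_BGR2HSV))]
q=(d>.03)&(hh<18)&(ss>140)&(P[...,2]>.15); M=rot(s['tcp_rot']); L=(P[q]-s['ee_pos'])@M; print(q.sum(),np.percentile(L,[1,50,99],axis=0).round(4) if q.sum() else '')
import cv2
a=cv2.imread('pics/side0.png')
cv2.imwrite('pics/c4.png',np.hstack([cv2.resize(im[150:,120:520],(400,250)),cv2.resize(cv2.imread('pics/s4.png')[60:220,180:430],(400,256))[:250]]))
E
```

```text
time: 12.2
ee_pos: [0.4521, 0.3758, 0.2464]
tcp_rot: [-180.0, -0.2, -148.6]
wrist_force: [0.3, -0.6, -1.2]
opening: 0.476
grip_force: 76.6
t 12.2 p [0.4521 0.3758 0.2464] r [-180.    -0.2 -148.6] F [ 0.3 -0.6 -1.2] op 0.476 g 76.6 j [32. 21.  9. 78. -0.  0.]
[-0.0006, 0.001, -0.0036, -0.0001, -0.0034, 0.0011]
3432 [[-0.1317 -0.0231 -0.0254]
 [ 0.0301  0.001  -0.0193]
 [ 0.0313  0.0221  0.0919]]
```

View pics/c4.png

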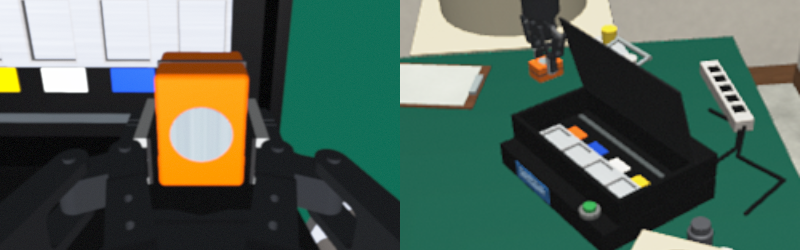

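Orange is held, but it may have pitched in the grip, so I check its tilt.

```bash
cat >> h.py <<'E'
def held(lo,hi,show=True):
    """orientation of held block in tool frame: dominant plane of pixels near TCP with hue in lo..hi"""
    s=state();im,d,c=look('wrist');P=pts(d,c);hh,ss,v=[x.astype(int) for x in cv2.split(cv2.cvtColor(im,cv2.COLOR_BGR2HSV))]
    L=(P-s['ee_pos'])@rot(s['tcp_rot'])
    m=(d>.03)&(abs(L[...,0])<.06)&(abs(L[...,1])<.0205)&(L[...,2]>-.06)&(L[...,2]<.05)
    m&=((hh>=lo)&(hh<=hi)&(ss>120)) if hi<200 else ((ss<60)&(v>150))
    Q=L[m]; 
    for a in np.linspace(Q[:,0].min(),Q[:,0].max(),12): 
        k=abs(Q[:,0]-a)<.003
        if k.sum(): print(round(a,4),k.sum(),Q[k,2].min().round(4),np.median(Q[k,2]).round(4),Q[k,2].max().round(4))
    return Q
E
python3 -c "
from h import *
held(0,17)"
```

```text
-0.0294 183 -0.022 -0.0209 -0.0196
-0.0239 112 -0.0232 -0.0213 -0.0198
-0.0183 65 -0.0221 -0.0209 -0.0198
-0.0128 152 -0.0268 -0.0212 -0.0198
-0.0073 141 -0.0306 -0.0213 -0.0195
-0.0017 123 -0.0306 -0.0214 -0.0201
0.0038 124 -0.0266 -0.0214 -0.0196
0.0094 142 -0.028 -0.0213 -0.0194
0.0149 142 -0.0241 -0.0212 -0.0187
0.0204 66 -0.0219 -0.0208 -0.019
0.026 77 -0.0219 -0.0207 -0.0194
0.0315 2042 -0.0223 -0.0124 0.0103
```

```bash
python3 -m creep '-0.001 0.001 0.04 0 0 0 20;-0.001 0.001 0.08 0 0 0 20;-0.001 0.001 0.12 0 0 0 20;-0.001 0.001 0.14 0 0 0 20;-0.001 0.001 0.146 0 0 0 20;-0.001 0.001 0.15 0 0 0 20;-0.001 0.001 0.155 0 0 0 20;-0.001 0.001 0.159 0 0 0 20;-0.001 0.001 0.162 0 0 0 20;-0.001 0.001 0.162 0 0 0 20' 
python3 -c "
from h import *
brief()"
```

```text
time: 13.35
ee_pos: [0.4531, 0.3766, 0.0884]
tcp_rot: [-180.0, 0.1, -148.7]
wrist_force: [-0.3, 0.0, -1.3]
opening: 0.471
grip_force: 76.7
t 13.35 p [0.4531 0.3766 0.0884] r [-1.800e+02  1.000e-01 -1.487e+02] F [-0.3  0.  -1.3] op 0.471 g 76.7 j [32. 26. -9. 55. -0.  1.]
```

```bash
python3 -m creep '0 0 0.002 0 0 0 20;0 0 0.004 0 0 0 20;0 0 0.005 0 0 0 20' 
python3 -m creep '0 0 0 0 0 0 60;0 0 0 0 0 0 60;0 0 0 0 0 0 60;0 0 -0.02 0 0 0 60;0 0 -0.06 0 0 0 60;0 0 -0.11 0 0 0 60;0 0 -0.16 0 0 0 60;0 0 -0.2 0 0 0 60;0 0 -0.2 0 0 0 60' 
python3 - <<'E'
from h import *
brief();cass('orange',.106,'w5.png')
print(delta([.576,-.329,.33],yaw=-117.6))
E
```

```text
time: 13.65
ee_pos: [0.4532, 0.3767, 0.084]
tcp_rot: [-180.0, 0.1, -148.7]
wrist_force: [-5.3, -3.7, 20.4]
opening: 0.475
grip_force: 79.2
time: 14.55
ee_pos: [0.4541, 0.3773, 0.2887]
tcp_rot: [-180.0, 0.5, -148.7]
wrist_force: [0.3, 0.4, -0.5]
opening: 0.602
grip_force: 0.0
t 14.55 p [0.4541 0.3773 0.2887] r [-180.     0.5 -148.7] F [ 0.3  0.4 -0.5] op 0.602 g 0.0 j [32. 21. 15. 83. -0.  1.]
orange [451.2 375.8  58.1  40.3  32.1] z 0.105 335 box [302 145  38  53 336]
[0.262, -0.6668, -0.0457, -0.0019, 0.0058, -0.5427]
```

Orange is seated, with its top at 0.105. Next is white.

```bash
python3 -m creep '0.1 -0.05 -0.046 0 0 0 65;0.262 -0.667 -0.046 0 0 -0.543 65;0.262 -0.667 -0.046 0 0 -0.543 65;0.262 -0.667 -0.046 0 0 -0.543 65;0.262 -0.667 -0.046 0 0 -0.543 65;0.262 -0.667 -0.046 0 0 -0.543 65;0.262 -0.667 -0.046 0 0 -0.543 65;0.262 -0.667 -0.046 0 0 -0.543 65;0.262 -0.667 -0.046 0 0 -0.543 65;0.262 -0.667 -0.046 0 0 -0.543 65' >/dev/null
python3 -c "
from h import *
brief()
print(delta([.576,-.329,.33],yaw=-117.6))"
```

```text
t 15.6 p [ 0.5209 -0.0841  0.3182] r [ 1.800e+02  1.000e-01 -1.176e+02] F [0.5 0.5 0.5] op 0.653 g 0.0 j [-18.  15.  10.  85.   0. -80.]
[0.1915, -0.1623, -0.012, 0.0004, 0.001, 0.0002]
```

```bash
python3 -m creep '0.1915 -0.162 -0.012 0 0 0 65;0.1915 -0.162 -0.012 0 0 0 65;0.1915 -0.162 -0.012 0 0 0 65;0.1915 -0.162 -0.012 0 0 0 65;0.1915 -0.162 -0.012 0 0 0 65;0.1915 -0.162 -0.012 0 0 0 65;0.1915 -0.162 -0.012 0 0 0 65;0.1915 -0.162 -0.012 0 0 0 65' >/dev/null
python3 - <<'E'
from h import *
brief()
cass('white',.179,'w6.png'); cass('white',.179,None,'side')
im,d,c=look('wrist');P=pts(d,c)
print('delta',delta([.576,-.329,.157],yaw=-117.6))
E
```

```text
t 16.4 p [ 0.5759 -0.3259  0.3307] r [-1.800e+02  1.000e-01 -1.176e+02] F [-0.4  0.2  1.3] op 0.65 g 0.0 j [-37.  31.  38.  97.   0. -99.]
white [ 574.5 -328.    59.8   42.    62.4] z 0.1794 2454 box [ 299  151   44   59 2464]
white [ 575.3 -328.6   61.3   41.4   63. ] z 0.1792 380 box [324 265  24  23 380]
delta [0.0033, -0.0013, 0.1747, -0.0015, 0.0012, 0.0016]
```

View pics/w6.png

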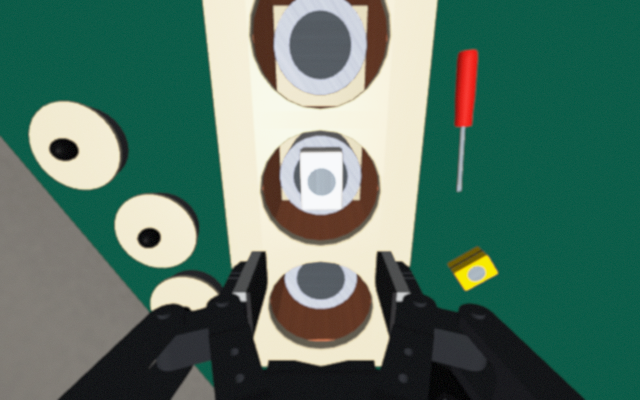

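White is at (320,180) under port 1. Port 0, at (320,285), is empty and port 2 is now clear. Picking white.

```bash
python3 -m creep '0.0027 0 0.04 0 0 0 65;0.0027 0 0.08 0 0 0 65;0.0027 0 0.11 0 0 0 65;0.0027 0 0.14 0 0 0 65;0.0027 0 0.16 0 0 0 65;0.0027 0 0.174 0 0 0 65;0.0027 0 0.174 0 0 0 65;0.0027 0 0.174 0 0 0 20;0.0027 0 0.174 0 0 0 20;0.0027 0 0.174 0 0 0 20' 75
python3 -m creep '0 0 0 0 0 0 20;0 0 0 0 0 0 20;0 0 -0.03 0 0 0 20;0 0 -0.07 0 0 0 20;0 0 -0.11 0 0 0 20;0 0 -0.14 0 0 0 20;0 0 -0.14 0 0 0 20'
python3 -c "
from h import *
brief()
print(delta([.535,.240,.30],yaw=-148.7))"
```

```text
time: 17.55
ee_pos: [0.5755, -0.3291, 0.1585]
tcp_rot: [-179.8, 0.1, -117.6]
wrist_force: [-1.9, 1.2, 6.0]
opening: 0.473
grip_force: 77.2
time: 18.25
ee_pos: [0.5758, -0.3298, 0.3017]
tcp_rot: [-179.6, 0.0, -117.6]
wrist_force: [0.4, -0.6, -1.4]
opening: 0.474
grip_force: 76.5
t 18.25 p [ 0.5758 -0.3298  0.3017] r [-179.6    0.  -117.6] F [ 0.4 -0.6 -1.4] op 0.474 g 76.5 j [-37.  30.  31.  91.   0. -99.]
[-0.4862, 0.2999, -0.0005, -0.0075, 0.0022, 0.5432]
```

```bash
python3 -m creep '-0.486 0.3 0 0 0 0.543 20;-0.486 0.3 0 0 0 0.543 20;-0.486 0.3 0 0 0 0.543 20;-0.486 0.3 0 0 0 0.543 20;-0.486 0.3 0 0 0 0.543 20;-0.486 0.3 0 0 0 0.543 20;-0.486 0.3 0 0 0 0.543 20;-0.486 0.3 0 0 0 0.543 20;-0.486 0.3 0 0 0 0.543 20;-0.486 0.3 0 0 0 0.543 20' >/dev/null
python3 -c "
from h import *
brief()
print(delta([.535,.240,.25],yaw=-148.7))"
```

```text
t 19.25 p [0.5384 0.1712 0.2971] r [-1.800e+02  1.000e-01 -1.487e+02] F [ 2.1 -0.2 -1.3] op 0.474 g 76.5 j [  9.  19.  12.  84.   0. -22.]
[-0.0328, 0.0605, 0.0471, -0.0003, 0.0015, 0.0]
```

```bash
python3 -m creep '-0.033 0.06 0.02 0 0 0 20;-0.033 0.06 0.047 0 0 0 20;-0.033 0.06 0.047 0 0 0 20;-0.033 0.06 0.047 0 0 0 20' >/dev/null
python3 - <<'E'
from h import *
brief(); held(0,255); print(delta([.535,.240,.0845],yaw=-148.7))
E
```

```text
t 19.65 p [0.5356 0.2378 0.2499] r [-180.     0.  -148.6] F [ 0.3 -0.5 -0.3] op 0.471 g 76.4 j [ 16.  21.   9.  78.  -0. -15.]
-0.0298 240 -0.0217 -0.0205 -0.019
-0.0243 815 -0.0224 -0.0208 -0.019
-0.0188 849 -0.0225 -0.0208 -0.0192
-0.0133 851 -0.0229 -0.0209 -0.0187
-0.0078 912 -0.0248 -0.0211 -0.0184
-0.0024 938 -0.0232 -0.0211 -0.0193
0.0031 978 -0.0231 -0.0212 -0.019
0.0086 1027 -0.0226 -0.0211 -0.0192
0.0141 1068 -0.0225 -0.021 -0.0186
0.0196 1106 -0.0229 -0.0209 -0.0187
0.025 1159 -0.0229 -0.0209 -0.0187
0.0305 775 -0.0225 -0.0199 0.0117
[-0.0001, 0.003, 0.1663, -0.0005, 0.0016, 0.0001]
```

```bash
python3 -m creep '0 0.002 0.04 0 0 0 20;0 0.002 0.08 0 0 0 20;0 0.002 0.12 0 0 0 20;0 0.002 0.14 0 0 0 20;0 0.002 0.145 0 0 0 20;0 0.002 0.15 0 0 0 20;0 0.002 0.154 0 0 0 20;0 0.002 0.158 0 0 0 20;0 0.002 0.161 0 0 0 20;0 0.002 0.161 0 0 0 20' 
python3 -c "
from h import *
brief()
print(delta([.535,.240,.0845],yaw=-148.7))"
```

```text
time: 20.7
ee_pos: [0.5354, 0.2395, 0.0895]
tcp_rot: [-180.0, 0.1, -148.7]
wrist_force: [-0.6, 0.2, -1.8]
opening: 0.473
grip_force: 76.6
t 20.7 p [0.5354 0.2395 0.0895] r [-1.800e+02  1.000e-01 -1.487e+02] F [-0.6  0.2 -1.8] op 0.473 g 76.6 j [ 16.  25. -10.  55.   0. -15.]
[0.0001, 0.0007, 0.005, -0.0003, 0.0016, 0.0001]
```

```bash
python3 -m creep '0 0 0.002 0 0 0 20;0 0 0.004 0 0 0 20;0 0 0.005 0 0 0 20' 
python3 -m creep '0 0 0 0 0 0 60;0 0 0 0 0 0 60;0 0 0 0 0 0 60;0 0 -0.02 0 0 0 60;0 0 -0.06 0 0 0 60;0 0 -0.11 0 0 0 60;0 0 -0.16 0 0 0 60;0 0 -0.2 0 0 0 60;0 0 -0.2 0 0 0 60' 
python3 - <<'E'
from h import *
brief();cass('white',.106,'w7.png');cass('yellow',.034,'s7.png','side');cass('yellow',.034,None,'scene')
print(delta([.441,-.036,.20],yaw=-172))
E
```

```text
time: 21.0
ee_pos: [0.5354, 0.2395, 0.0844]
tcp_rot: [-180.0, 0.1, -148.7]
wrist_force: [-5.9, -0.8, 18.0]
opening: 0.474
grip_force: 78.9
time: 21.9
ee_pos: [0.5366, 0.2398, 0.2898]
tcp_rot: [-179.9, 0.5, -148.7]
wrist_force: [-0.4, -0.7, -0.8]
opening: 0.601
grip_force: 0.0
t 21.9 p [0.5366 0.2398 0.2898] r [-179.9    0.5 -148.7] F [-0.4 -0.7 -0.8] op 0.601 g 0.0 j [ 16.  21.  15.  83.   0. -15.]
white [535.5 239.6  60.7  41.7  31.9] z 0.1054 2053 box [ 302  146   39   54 2055]
yellow [440.4 -37.1  59.1  46.8   7.1] z 0.0341 177 box [267 230  22  14 180]
yellow [441.7 -34.8  62.6  41.9   5.3] z 0.0335 154 box [333 192  19  17 155]
[0.2234, -0.1864, 0.0836, 0.0, 0.001, 0.4067]
```

```bash
python3 -m creep '0.05 -0.04 0 0 0 0.1 65;0.223 -0.186 0.06 0 0 0.42 65;0.223 -0.186 0.06 0 0 0.42 65;0.223 -0.186 0.06 0 0 0.42 65;0.223 -0.186 0.06 0 0 0.42 65;0.223 -0.186 0.06 0 0 0.42 65;0.223 -0.186 0.06 0 0 0.42 65;0.223 -0.186 0.06 0 0 0.42 65;0.223 -0.186 0.06 0 0 0.42 65;0.223 -0.186 0.06 0 0 0.42 65' >/dev/null
python3 - <<'E'
from h import *
brief();cass('yellow',.034,'w8.png')
E
```

```text
t 23.05 p [ 0.4416 -0.0344  0.224 ] r [ 1.800e+02  1.000e-01 -1.727e+02] F [0.4 0.3 0.3] op 0.648 g 0.0 j [-15.   7. -14.  69.   0. -22.]
yellow [438.3 -36.3  59.6  42.    7.6] z 0.0344 1405 box [ 300  145   39   53 1405]
```

View pics/w8.png

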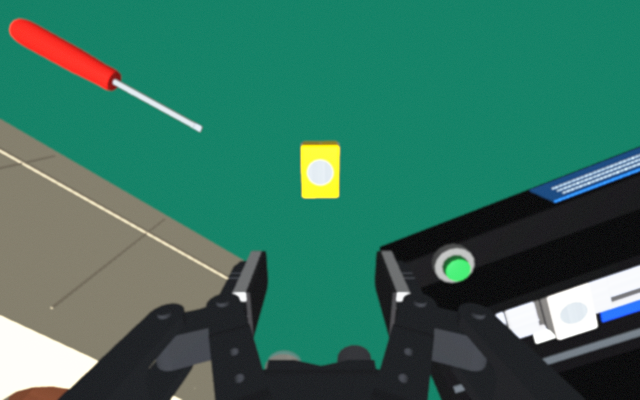

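Yellow is at (320,171), still in place. Picking it.

```bash
python3 -m creep '0.0023 -0.0016 0.05 0 0 0 65;0.0023 -0.0016 0.1 0 0 0 65;0.0023 -0.0016 0.15 0 0 0 65;0.0023 -0.0016 0.18 0 0 0 65;0.0023 -0.0016 0.2 0 0 0 65;0.0023 -0.0016 0.212 0 0 0 65;0.0023 -0.0016 0.212 0 0 0 65;0.0023 -0.0016 0.212 0 0 0 20;0.0023 -0.0016 0.212 0 0 0 20;0.0023 -0.0016 0.212 0 0 0 20' 75
python3 -m creep '0 0 0 0 0 0 20;0 0 0 0 0 0 20;0 0 -0.04 0 0 0 20;0 0 -0.09 0 0 0 20;0 0 -0.14 0 0 0 20;0 0 -0.19 0 0 0 20;0 0 -0.24 0 0 0 20;0 0 -0.24 0 0 0 20'
python3 -c "
from h import *
brief()
print(delta([.5767,.1718,.25],yaw=-148.7))"
```

```text
time: 24.1
ee_pos: [0.4402, -0.0371, 0.0129]
tcp_rot: [-180.0, 0.2, -172.7]
wrist_force: [-0.3, -0.4, -1.6]
opening: 0.476
grip_force: 75.8
time: 24.9
ee_pos: [0.4412, -0.0378, 0.2581]
tcp_rot: [-179.8, 0.6, -172.7]
wrist_force: [0.5, -0.2, -2.0]
opening: 0.476
grip_force: 76.7
t 24.9 p [ 0.4412 -0.0378  0.2581] r [-179.8    0.6 -172.7] F [ 0.5 -0.2 -2. ] op 0.476 g 76.7 j [-15.   6. -10.  73.   0. -23.]
[-0.1608, 0.1908, 0.0091, -0.0052, 0.0091, -0.4197]
```

```bash
python3 -m creep '-0.161 0.191 0.009 0 0 -0.42 20;-0.161 0.191 0.009 0 0 -0.42 20;-0.161 0.191 0.009 0 0 -0.42 20;-0.161 0.191 0.009 0 0 -0.42 20;-0.161 0.191 0.009 0 0 -0.42 20;-0.161 0.191 0.009 0 0 -0.42 20;-0.161 0.191 0.009 0 0 -0.42 20;-0.161 0.191 0.009 0 0 -0.42 20;-0.161 0.191 0.009 0 0 -0.42 20' >/dev/null
python3 - <<'E'
from h import *
brief(); held(18,36); print(delta([.5767,.1718,.0845],yaw=-148.7))
E
```

```text
t 25.8 p [0.5745 0.1715 0.2439] r [-1.800e+02  1.000e-01 -1.488e+02] F [ 0.7 -0.4 -0.6] op 0.47 g 76.5 j [  9.  22.  10.  78.   0. -22.]
-0.0285 253 -0.0224 -0.0211 -0.0196
-0.023 844 -0.0229 -0.0214 -0.0199
-0.0175 877 -0.023 -0.0214 -0.0197
-0.012 639 -0.0279 -0.0214 -0.0196
-0.0065 386 -0.0273 -0.0215 -0.0197
-0.001 305 -0.0278 -0.0214 -0.0196
0.0045 312 -0.0272 -0.0214 -0.0199
0.0099 483 -0.0274 -0.0214 -0.0194
0.0154 889 -0.0231 -0.0215 -0.0189
0.0209 1118 -0.0232 -0.0215 -0.0192
0.0264 1202 -0.0236 -0.0215 -0.0189
0.0319 2191 -0.0232 -0.0127 0.0105
[-0.0017, -0.0008, 0.1594, -0.0005, 0.002, -0.0012]
```

```bash
python3 -m creep '-0.003 -0.0005 0.04 0 0 0 20;-0.003 -0.0005 0.08 0 0 0 20;-0.003 -0.0005 0.12 0 0 0 20;-0.003 -0.0005 0.135 0 0 0 20;-0.003 -0.0005 0.14 0 0 0 20;-0.003 -0.0005 0.145 0 0 0 20;-0.003 -0.0005 0.149 0 0 0 20;-0.003 -0.0005 0.153 0 0 0 20;-0.003 -0.0005 0.155 0 0 0 20;-0.003 -0.0005 0.155 0 0 0 20' 
python3 -c "
from h import *
brief()
print(delta([.5767,.1718,.0845],yaw=-148.7))"
```

```text
time: 26.85
ee_pos: [0.578, 0.1737, 0.0885]
tcp_rot: [-180.0, 0.1, -148.7]
wrist_force: [-0.4, -0.1, -0.3]
opening: 0.475
grip_force: 76.5
t 26.85 p [0.578  0.1737 0.0885] r [-1.800e+02  1.000e-01 -1.487e+02] F [-0.4 -0.1 -0.3] op 0.475 g 76.5 j [  9.  27.  -7.  56.   0. -22.]
[0.0021, -0.001, 0.004, -0.0004, 0.0017, 0.0001]
```

```bash
python3 -m creep '0 -0.0005 0.002 0 0 0 20;0 -0.0005 0.004 0 0 0 20;0 -0.0005 0.005 0 0 0 20' 
python3 -m creep '0 0 0 0 0 0 60;0 0 0 0 0 0 60;0 0 0 0 0 0 60;0 0 -0.02 0 0 0 60;0 0 -0.06 0 0 0 60;0 0 -0.11 0 0 0 60;0 0 -0.16 0 0 0 60;0 0 -0.2 0 0 0 60;0 0 -0.2 0 0 0 60' 
python3 - <<'E'
from h import *
brief();cass('yellow',.106,'w9.png')
im,d,c=look('side','s9.png');cass('orange',.105,None,'side');cass('white',.105,None,'side');cass('yellow',.105,None,'side')
cv2.imwrite('pics/c9.png',cv2.resize(im[60:220,230:400],None,fx=3.5,fy=3.5,interpolation=2))
E
```

```text
time: 27.15
ee_pos: [0.5783, 0.1733, 0.0838]
tcp_rot: [-180.0, 0.1, -148.7]
wrist_force: [-4.7, -1.0, 17.3]
opening: 0.479
grip_force: 78.7
time: 28.05
ee_pos: [0.5794, 0.1734, 0.2888]
tcp_rot: [-179.8, 0.5, -148.7]
wrist_force: [0.3, 0.3, -1.0]
opening: 0.603
grip_force: 0.0
t 28.05 p [0.5794 0.1734 0.2888] r [-179.8    0.5 -148.7] F [ 0.3  0.3 -1. ] op 0.603 g 0.0 j [  9.  22.  17.  84.   0. -22.]
yellow [576.6 173.   59.4  41.   31.3] z 0.1054 1413 box [ 303  145   39   54 1422]
orange [454.3 372.8  62.1  49.5  28.7] z 0.105 134 box [265 134  20  12 135]
white [-7.5570e+02  1.9105e+03  5.3900e+02  5.3800e+01 -4.0000e-01] z 0.1048 249 box [ 11   5  95   8 310]
yellow [580.3 169.7  61.3  41.7  28.9] z 0.1048 131 box [305 166  22  13 131]
```

View pics/c9.png

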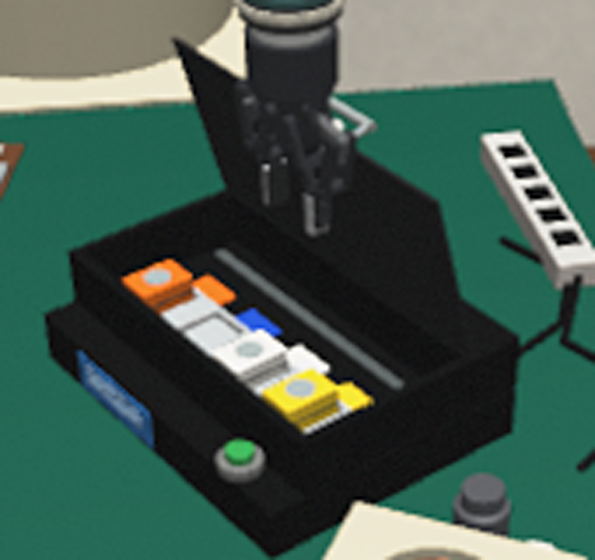

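The crop shows orange, white and yellow seated flat in their own pockets. The blue pocket stays empty because blue is absent. Next I return to the handle to close the lid.

```bash
python3 -c "
from h import *
print(delta([.497,.26,.388],yaw=121))"
```

```text
[0.0236, 0.1161, -0.1058, 0.0001, -0.0008, 1.5761]
```

```bash
python3 -m creep '0.03 0 -0.04 0 0 0 40;0.05 0.02 -0.08 0 0 0 25;0.05 0.06 -0.106 0 0 0.1 25;0.0236 0.116 -0.106 0 0 1.576 25;0.0236 0.116 -0.106 0 0 1.576 25;0.0236 0.116 -0.106 0 0 1.576 25;0.0236 0.116 -0.106 0 0 1.576 25;0.0236 0.116 -0.106 0 0 1.576 25;0.0236 0.116 -0.106 0 0 1.576 25;0.0236 0.116 -0.106 0 0 1.576 25' >/dev/null
python3 -c "
from h import *
brief()
print(delta([.497,.26,.388],yaw=121))"
```

```text
t 29.3 p [0.4971 0.2599 0.3883] r [-180.    -0.   145.8] F [ 0.7 -1.1  0. ] op 0.249 g 0.0 j [19. 20. 29. 99.  0. 53.]
[0.0002, -0.0, 0.0003, -0.0003, -0.0002, 0.4331]
```

```bash
python3 -m creep '0 0 0 0 0 0.433 25;0 0 0 0 0 0.433 25;0 0 0 0 0 0.433 25;0 0 0 0 0 0.433 25' >/dev/null
python3 - <<'E'
from h import *
brief();im,d,c=look('wrist','w10.png');P=pts(d,c);z=P[...,2]
m=(z>.285)&(z<.325)&(d>.05)&(abs(P[...,0]-.634)<.07)&(abs(P[...,1]-.343)<.08)&(im.min(-1)>110)
print(rect(P[m]),np.percentile(z[m],[5,50,95]).round(4),m.sum())
print(delta([.634,.343,.287],yaw=121))
E
```

```text
t 29.7 p [0.4972 0.2599 0.3884] r [-180.    -0.   121.2] F [ 0.2 -0.2 -0.3] op 0.246 g 0.0 j [19. 20. 29. 99.  0. 78.]
[614.4 334.8 110.7  48.5 -58.9] [0.2951 0.3039 0.3063] 2622
[-0.0007, 0.1601, 0.1016, 0.0, -0.0, 0.0091]
```

```bash
python3 -m creep '0 0.05 0 0 0 0 25;0 0.1 0 0 0 0 25;0 0.15 0 0 0 0 25;0 0.159 0 0 0 0 25;0 0.159 0 0 0 0 25;0 0.159 0.04 0 0 0 25;0 0.159 0.075 0 0 0 25;0 0.159 0.09 0 0 0 25;0 0.159 0.1 0 0 0 25;0 0.159 0.1 0 0 0 25'
python3 -m creep '0 0 0 0 0 0 25;0 0 0 0 0 0 0;0 0 0 0 0 0 0;0 0 0 0 0 0 0;0 0 0 0 0 0 0' 40
```

```text
time: 30.75
ee_pos: [0.6321, 0.3423, 0.2875]
tcp_rot: [-179.9, -0.0, 121.6]
wrist_force: [0.0, -0.3, 1.2]
opening: 0.253
grip_force: 0.0
time: 31.25
ee_pos: [0.6338, 0.3429, 0.2908]
tcp_rot: [179.8, 0.0, 121.4]
wrist_force: [-0.8, 0.1, 6.6]
opening: 0.095
grip_force: 39.3
```

```bash
python3 -m creep '0 -0.0079 0.0002 0 0 0 0;0 -0.0158 0.0007 0 0 0 0;0 -0.0237 0.0016 0 0 0 0;0 -0.0316 0.0029 0 0 0 0;0 -0.0473 0.0064 0 0 0 0;0 -0.0622 0.0113 0 0 0 0;0 -0.0766 0.0177 0 0 0 0;0 -0.0908 0.0249 0 0 0 0;0 -0.0908 0.0249 0 0 0 0'
python3 -m creep '0 -0.0134 0.0086 0 0 0 0;0 -0.0259 0.0184 0 0 0 0;0 -0.0375 0.0292 0 0 0 0;0 -0.0482 0.0409 0 0 0 0;0 -0.0578 0.0536 0 0 0 0;0 -0.0662 0.067 0 0 0 0;0 -0.0734 0.0811 0 0 0 0;0 -0.0734 0.0811 0 0 0 0'
```

```text
time: 32.15
ee_pos: [0.5548, 0.2951, 0.2647]
tcp_rot: [179.9, 0.0, 121.4]
wrist_force: [-3.6, -1.0, -3.4]
opening: 0.095
grip_force: 40.2
time: 32.95
ee_pos: [0.4937, 0.2578, 0.1827]
tcp_rot: [179.9, -0.0, 121.4]
wrist_force: [3.5, 4.0, -7.0]
opening: 0.096
grip_force: 39.8
```

```bash
python3 -m creep '0 -0.003 0.007 0 0 0 0;0 -0.006 0.0147 0 0 0 0;0 -0.0085 0.022 0 0 0 0;0 -0.0107 0.028 0 0 0 0;0 -0.0107 0.031 0 0 0 0;0 -0.0107 0.031 0 0 0 0'
python3 -c "
from h import *
brief()"
```

```text
time: 33.55
ee_pos: [0.4863, 0.2526, 0.1548]
tcp_rot: [179.6, 0.1, 121.4]
wrist_force: [-0.6, 1.8, 25.4]
opening: 0.093
grip_force: 44.0
t 33.55 p [0.4863 0.2526 0.1548] r [1.796e+02 1.000e-01 1.214e+02] F [-0.6  1.8 25.4] op 0.093 g 44.0 j [19. 19. -9. 61. -0. 78.]
```

```bash
python3 -m creep '0 0 0 0 0 0 0;0 0 -0.003 0 0 0 25;0 0 -0.003 0 0 0 25;0 0 -0.003 0 0 0 25;0 0 -0.05 0 0 0 25;0 0 -0.1 0 0 0 25;0 -0.05 -0.14 0 0 0 0;0 -0.07 -0.14 0 0 0 0;0 -0.07 -0.14 0 0 0 0'
python3 - <<'E'
from h import *
brief();im,d,c=look('wrist','w11.png');P=pts(d,c);z=P[...,2];h,s,v=[x.astype(int) for x in cv2.split(cv2.cvtColor(im,cv2.COLOR_BGR2HSV))]
b,g,r=[im[...,i].astype(int) for i in (0,1,2)]
cth=np.radians(31.3);X=P[...,0]*np.cos(cth)+P[...,1]*np.sin(cth);Y=-P[...,0]*np.sin(cth)+P[...,1]*np.cos(cth)
m=(d>.05)&(z>.105)&(z<.15)&(im.max(-1)<110)&(X>.54)&(X<.70)&(abs(Y+.033)<.18)
A=np.c_[X[m],Y[m],np.ones(m.sum())];co=np.linalg.lstsq(A,z[m],rcond=None)[0];e=abs(A@co-z[m])<.004;co=np.linalg.lstsq(A[e],z[m][e],rcond=None)[0];print('lid',co.round(4),'deg',np.degrees(np.arctan(-co[0])).round(2),'z@front',(co@[.535,-.033,1]).round(4))
m=(z>.07)&(z<.09)&(h>50)&(h<80)&(s>100)&(v>100); print('btn',rect(P[m]) ,np.median(z[m]),m.sum())
for n in('side',):
    im,d,c=look(n,'s11.png');P=pts(d,c);z=P[...,2];h,s,v=cv2.split(cv2.cvtColor(im,cv2.COLOR_BGR2HSV)); m=(z>.07)&(z<.09)&(h>50)&(h<80)&(s>100)&(v>100)&(abs(P[...,0]-.518)<.05)&(abs(P[...,1]-.12)<.05);print('btn',rect(P[m]),np.median(z[m]),m.sum())
a=cv2.imread('pics/w11.png');cv2.imwrite('pics/c11.png',np.hstack([cv2.resize(a,(480,300)),cv2.resize(im[100:220,230:390],(400,300))[:,:310]]))
E
```

```text
time: 34.45
ee_pos: [0.4223, 0.2143, 0.2942]
tcp_rot: [179.8, 0.1, 121.3]
wrist_force: [1.3, -0.0, 1.0]
opening: -0.002
grip_force: 0.0
t 34.45 p [0.4223 0.2143 0.2942] r [1.798e+02 1.000e-01 1.213e+02] F [ 1.3 -0.   1. ] op -0.002 g 0.0 j [17.  9. -1. 80. -0. 76.]
lid [-0.0004 -0.0003  0.1252] deg 0.02 z@front 0.125
btn [515.7 129.5  25.2  14.2 -17.7] 0.07984785825413662 136
btn [517.7 121.   28.6  24.7 -77.3] 0.07989133103446422 46
```

View pics/c11.png

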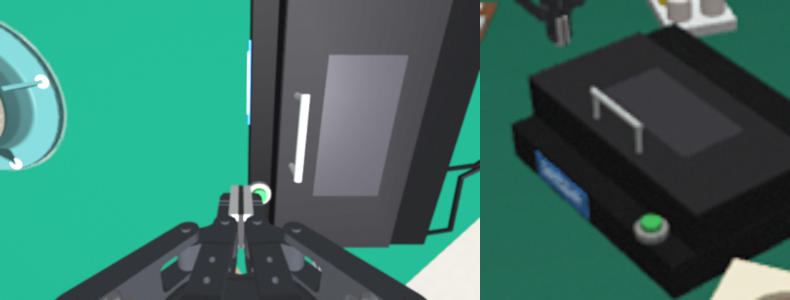

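The lid is closed, with the fitted plane at 0.02°. The button is at (652,222) in the crop, about (0.518, 0.121, 0.080). Next I turn the tool side-on and go above it.

```bash
python3 - <<'E'
from h import *
D=np.load('/tmp/w2.npz');P=D['P'];h,s,v=cv2.split(cv2.cvtColor(D['im'],cv2.COLOR_BGR2HSV));z=P[...,2]
m=(z>.07)&(z<.09)&(h>50)&(h<80)&(s>100)&(v>150); print('btn',rect(P[m]),np.median(z[m]),m.sum())
print(delta([.516,.12,.2],yaw=-148.7))
E
```

```text
btn [515.  124.7  24.6  24.1 -62.2] 0.08051937701937611 198
[-0.1291, 0.0288, 0.0924, 0.0012, 0.002, -1.5701]
```

```bash
python3 -m creep '-0.127 0.029 0 0 0 -1.57 0;-0.127 0.029 0 0 0 -1.57 0;-0.127 0.029 0 0 0 -1.57 0;-0.127 0.029 0 0 0 -1.57 0;-0.127 0.029 0 0 0 -1.57 0;-0.127 0.029 0 0 0 -1.57 0;-0.127 0.029 0 0 0 -1.57 0;-0.127 0.029 0 0 0 -1.57 0;-0.127 0.029 0.05 0 0 -1.57 0;-0.127 0.029 0.09 0 0 -1.57 0'  >/dev/null
python3 -m creep '0 0 0 0 0 -0.074 0;0 0 0 0 0 -0.074 0'
python3 -c "
from h import *
print(delta([.515,.122,.08],yaw=-148.7))"
```

```text
time: 35.75
ee_pos: [0.5149, 0.1221, 0.2004]
tcp_rot: [179.9, -0.1, -149.7]
wrist_force: [0.1, 0.5, 0.8]
opening: 0.001
grip_force: 0.0
[-0.0002, -0.0003, 0.1204, 0.0012, -0.0016, -0.0166]
```

```bash
python3 -m creep '0 0 0.04 0 0 0 0;0 0 0.08 0 0 0 0;0 0 0.1 0 0 0 0;0 0 0.11 0 0 0 0;0 0 0.115 0 0 0 0;0 0 0.119 0 0 0 0;0 0 0.122 0 0 0 0;0 0 0.124 0 0 0 0;0 0 0.124 0 0 0 0'
python3 -m creep '0 0 0.001 0 0 0 0;0 0 0.002 0 0 0 0;0 0 0.003 0 0 0 0;0 0 0.003 0 0 0 0'
```

```text
time: 36.65
ee_pos: [0.5158, 0.1221, 0.0788]
tcp_rot: [-180.0, 0.2, -149.7]
wrist_force: [1.4, 0.8, 2.2]
opening: -0.0
grip_force: 1.0
time: 37.05
ee_pos: [0.5156, 0.1221, 0.0755]
tcp_rot: [-180.0, 0.1, -149.7]
wrist_force: [3.1, 0.6, 4.9]
opening: -0.001
grip_force: 2.0
```

```bash
python3 -m creep '0 0 0.001 0 0 0 0;0 0 0.002 0 0 0 0;0 0 0.003 0 0 0 0;0 0 0.003 0 0 0 0;0 0 0.003 0 0 0 0'
```

```text
time: 37.55
ee_pos: [0.5158, 0.1221, 0.0737]
tcp_rot: [-179.9, 0.2, -149.7]
wrist_force: [-2.8, 0.1, 25.7]
opening: -0.003
grip_force: 12.9
```

The button has bottomed out at 25 N. Now I retreat and check.

```bash
python3 -m creep '0 0 -0.03 0 0 0 0;0 0 -0.07 0 0 0 0;0 0 -0.12 0 0 0 0;0 0 -0.17 0 0 0 0;0.05 0 -0.2 0 0 0 0;0.1 0 -0.2 0 0 0 0;0.1 0 -0.2 0 0 0 0;0.1 0 -0.2 0 0 0 0' >/dev/null
python3 - <<'E'
from h import *
brief();im,d,c=look('scene','f.png');P=pts(d,c);z=P[...,2]
cth=np.radians(31.3);X=P[...,0]*np.cos(cth)+P[...,1]*np.sin(cth);Y=-P[...,0]*np.sin(cth)+P[...,1]*np.cos(cth)
m=(d>.05)&(z>.105)&(z<.15)&(im.max(-1)<90)&(X>.57)&(X<.70)&(abs(Y+.033)<.17);A=np.c_[X[m],Y[m],np.ones(m.sum())];print(np.linalg.lstsq(A,z[m],rcond=None)[0].round(4))
E
```

```text
t 38.35 p [0.4273 0.0711 0.2723] r [-1.800e+02  1.000e-01 -1.498e+02] F [ 0.6 -0.2  0.5] op -0.0 g 0.0 j [ -1.   5.  -9.  76.   0. -32.]
[ 0.0004 -0.0013  0.1245]
```

View pics/f.png

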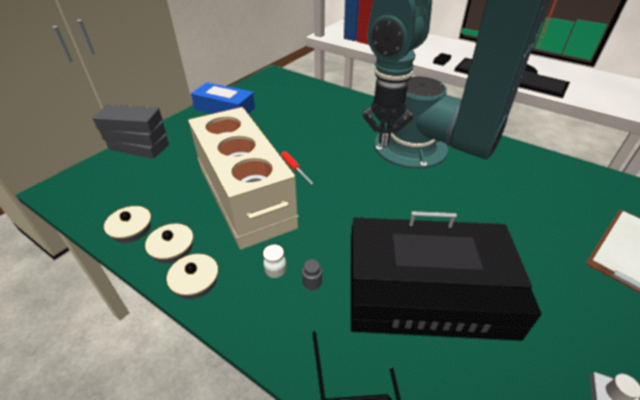

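The final view shows the lid shut, all three ports empty, and the jar (273,262), pot (312,275) and screwdriver in place. The robot is clear of everything.

```bash
python3 -c "
from station import *
print(hand_in())"
```

```text
the job is handed in; nothing more can be done
None
```

The job is done and handed in at about 38 s: orange, white and yellow are seated in their own pockets (blue was absent), the lid is fully closed, the start button was pressed to its stop, and the jar, lead pot and screwdriver were left alone.

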